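# Shift the moulding feeder's gear lever through its H-gate into slow

## Task

Put the moulding feeder into slow feed: with a fingertip or the outside of the fingers, push its ball-knobbed gear lever along the H-gate, through the neutral cross-slot, and fully home in the slot that is on the feed roller's side and at the end away from the motor. Only push the lever, do not grip it or force it against the gate, and leave the loose things on and around the machine undisturbed.

Things in the scene. Friction and masses are not known exactly. Their poses are not given: they have to be found in the camera images.
- gearbox: grey cast gearbox bolted to the bench, 208 x 248 mm, 100 mm high, turned up to 0.5 rad either way. Origin: centre of its underside. +x: to the feed roller (black rubber, 70 mm diameter, over a pale moulding on a steel bed, x = 115 to 220 mm, top at 110 mm). +y: to the round finned motor (y = 120 to 318 mm, top at 137 mm, its terminal box at 155 mm). All this is fixed to it.
- gate_center (a point): centre of the steel gate plate's upper face (104 x 88 mm), 119 mm above the bench, right above the lever's pivot; axes as the gearbox. The plate has an H-shaped cut, 13 mm wide: two lanes along x, 30 mm apart (motor's side, and away from it), joined half-way by the neutral cross-slot, 16 mm wide. The tongues between the lanes have round ends that guide the lever into the cross-slot.
- slow_slot (a point): the slow-feed slot, in the gate plate's upper face, x = +24 mm (feed roller's side), y = -15 mm (away from the motor) from gate_center. The lever's 10 mm stem stands about here when fully home.
- knob_center (a point): centre of the black ball knob (39 mm diameter) on the bare steel lever, 165 mm from the lever's pivot, which is 50 mm above the bench below gate_center. For joint values s (shift) and c (select) it is at pivot + 165 mm * (cos c sin s, sin c, cos c cos s) in the gearbox's axes, 200 to 215 mm above the bench.
- shift (a joint): lean of the lever along the lanes, rad: + to the feed roller (gearbox +x). 0 is neutral (within about 0.045 it passes freely along the cross-slot); stops at -0.346 and +0.346, the slot ends (knob about 55 mm from neutral). Starts anywhere from -0.33 to 0.33, in the motor's-side lane. About 3 N at the knob moves it; it stays where it is left.
- select (a joint): lean of the lever across the lanes, rad: + to the motor (gearbox +y). +0.222 is the motor's-side lane, where it starts, -0.222 the lane away from the motor (both are stops; knob about 36 mm from the middle). Away from neutral the tongues keep the lever in its lane. About 2.5 N at the knob moves it; it stays where it is left.
- glue_bottle: bystander: white bottle standing on the bench, 56 mm diameter, 150 mm high, at the gearbox's end away from the motor. Origin: centre of its underside.
- wax_tin: bystander: closed round metal tin, 60 mm diameter, 40 mm high, lying flat on the gearbox cover beside the gate, at the end away from the motor. Origin: centre of its underside.
- corner_sample: bystander: L-shaped pale wooden frame corner, 70 x 70 mm, 26 mm high, on the bench at the end away from the motor. Origin: centre of its outline, on the underside.
- nail_strip: bystander: plastic channel of nails, 150 x 16 x 14 mm, lying on the gearbox cover along the edge away from the roller. Origin: centre of its underside.

How it is judged:
At the end, for the whole second after the job is handed in: The lever rests fully home in the slow slot (roller's side, away from the motor): shift above 0.30 rad (within about 8 mm of its stop at the knob), select below -0.15 rad; the four bystanders within 20 mm of where they stood, the bottle upright within 0.2 rad (value of joint shift above 0.3 rad and value of joint select below -0.15 rad and velocity of joint shift between -0.05 and 0.05 rad/s and velocity of joint select between -0.05 and 0.05 rad/s and distance of each of glue_bottle, wax_tin, corner_sample, nail_strip from where it was at the start of the episode below 0.02 m and angle between glue_bottle's own z axis and vertical below 0.2 rad); the robot touches nothing.
It fails at once if the lever is gripped: the fingers press on two opposite sides of its knob or stem at once (over 1.5 N each) (((contact force between the fingers and select_c1 above 1.5 N or contact force between the fingers and select_c5 above 1.5 N) and (contact force between the fingers and select_c2 above 1.5 N or contact force between the fingers and select_c6 above 1.5 N)) or ((contact force between the fingers and select_c3 above 1.5 N or contact force between the fingers and select_c7 above 1.5 N) and (contact force between the fingers and select_c4 above 1.5 N or contact force between the fingers and select_c8 above 1.5 N))).
It fails at once if the lever is forced: the fingers press on it with more than 40 N (contact force between the fingers and select above 40 N).
It fails at once if a bystander is pushed, carried or lifted more than 20 mm, or the bottle is tipped (not (distance of each of glue_bottle, wax_tin, corner_sample, nail_strip from where it was at the start of the episode below 0.02 m and angle between glue_bottle's own z axis and vertical below 0.2 rad)).
It also fails if it takes over 40 s, if anything falls off the work surface, if the arm or the gripper's body presses on something with over 40 N, if the wrist force passes 120 N, or if a joint passes its speed limit or range.

## Robot

A 7-joint arm with a two-finger parallel gripper is mounted at the origin on the work surface. World frame = base frame: x ahead of the robot, y to its left, z up, the work surface at z = 0. Lengths are in m, angles in rad, forces in N, time in s.
With the tool pointing down it reaches from about 0.4 to 0.85 m from the base axis. Payload 4.5 kg.
Tool frame: the origin (TCP) lies midway between the tips of the shut fingers; the grasp point (between the pads) lies 19 mm behind it; z points along the fingers, y is the direction in which the jaws open and shut (so a half turn about z gives the same grasp; the last joint's range is limited). The gripper opens to 88 mm and grips with 3 to 60 N. Pads are 18 mm wide; open, the fingers measure 123 mm over their backs; the gripper's body (75 mm by 187 mm) begins 45 mm behind the grasp point.
Start: joints at [1.265, 0.689, -0.195, 1.565, 0.157, 0.902, -0.215], TCP at [0.208, -0.589, 0.239] pointing down, gripper open.
Joint ranges: [-3.01, 3.01], [-0.46, 2.08], [-1.47, 1.51], [0.13, 2.56], [-1, 4.14], [0.04, 2.09], [-2.66, 2.66]. Speed limits (rad/s): [2.57, 2.57, 3.14, 3.14, 3.14, 3.14, 3.14].

## Interface

Orientations are given as a unit quaternion [x, y, z, w].
In Python, from plant import r gives the robot as it stands. The module is installed in compiled form; this text tells all that it offers.
- The arm moves only by the shell command python3 -m jog 'ROWS' [FORCE]. ROWS is JSON, a list of rows, each an object with "translation": the shift along the tool's x, y, z in units of 40 mm (1.0 is 40 mm), a list of three; "twist": the turn about the tool's z in units of 6 degrees (1.0 is 6 degrees); "claw": the opening in per cent of the stroke, from 0 (shut) to 100 (fully open). A call has 1 to 20 rows; each row shifts and turns the commanded pose from where the row before left it, along the tool's axes as they then stand; what a row does not reach is not made up. A row lasts 1/12 s, in which the tool goes at most 41.7 mm and 7.16 degrees, less where a joint would pass 70% of its speed; a pose out of reach is approached as far as the arm can. A call is refused whole if a number of a shift passes 1 or a number of a turn 1, either way. A call with a gripper value outside its range is refused whole. The fingers move at their own pace and stop on an object; FORCE is the grip in N (left out, the last holds). Time passes only in rows, so rows that do not move let the fingers close. It gives the time, the measured TCP pose, the force and the opening at its end, in the units of the state.
- r.get_state(): the state, without advancing time (a new reading comes with each control period).
- r.snapshot(name): name is "side" or "top" or "wrist"; returns a dict with "img" (384x512x3 uint8, red, green, blue), "fx", "fy", "cx", "cy" (pixels), "dist_coeffs" ([k1, k2, p1, p2, k3] as OpenCV has them; the pictures are not rectified), "origin" and "rotation" of the camera in the world; the wrist camera has in their place "T_tool_cam" (4x4, takes a point from camera to tool coordinates, whose origin is the TCP and whose axes are the flange's). Camera axes: x right, y up, looking along -z (the intrinsics and any distortion apply to the point x, -y, -z); pixel columns grow to the right and rows downward; lengths in m; the calibration is good to about 2 mm. A picture is of the moment at which its call begins: read the wrist's pose just before it. There is no depth.
- r.finish_job(): hands the job in, once; it reports no verdict.
Trained networks look in the newest picture that a camera, given by its name, has taken for a name from the list of things; names that differ only in an ending like _2 or _b are one class to them, and where a whole thing is asked for, a point or a joint stands for the part that bears it (a point fixed in the world has none). Each returns a list of dicts, best first, with "confidence" (0 to 1); they miss things now and then, are a little off and sometimes report something else, mostly with a low value. They report only what shows in the picture. A call takes as long as a camera call.
- r.spot_in(label, camera): "rect" ([left, top, right, bottom] in pixels, round what is visible of it).
- r.spot_point(label, camera): "location" ([row, column] in pixels: a listed point, or the origin of a listed thing).
The state is a dict: "clock": time; "q": joint angles; "qd": joint speeds; "joint_torque": joint torques, N m; "tool_pos": TCP position; "eef_rot": TCP orientation; "contact_force": force on the tool from outside, world axes, zero at the start; "moment": the same for the moment, N m; "opening": opening from 0.0 (shut) to 1.0 (fully open).
Only numpy, scipy, OpenCV 4.12 (cv2) and the standard library are available. Lean on these libraries where they do the work, as an engineer would, in place of code of your own. Each camera call takes 0.05 s, during which the arm holds its last target. There are 200 camera calls.

## Working session

There is one attempt and no reset: what is moved stays moved. The work goes in short steps, Python scripts to look and compute and a shell command to move; the robot and the scene stay as the last step left them, time stands still between calls to the robot, and variables do not carry over. Pictures are saved under pics/ and viewed, about 8 in all and at most 12, crops included, and the job is handed in when it is done.

```bash
mkdir -p pics; cat > h.py <<'E'
import numpy as np, cv2
from plant import r
def snap(n,fn=None):
    s=r.get_state(); d=r.snapshot(n)
    if n=="wrist":
        from scipy.spatial.transform import Rotation as R
        T=np.eye(4);T[:3,:3]=R.from_quat(s["eef_rot"]).as_matrix();T[:3,3]=s["tool_pos"]
        T=T@np.array(d["T_tool_cam"]); d["origin"]=T[:3,3]; d["rotation"]=T[:3,:3]
    if fn: cv2.imwrite("pics/"+fn,d["img"][:,:,::-1])
    return d
def KD(d): return np.array([[d["fx"],0,d["cx"]],[0,d["fy"],d["cy"]],[0,0,1.]]),np.array(d["dist_coeffs"],float)
def ray(d,rc):
    K,D=KD(d); u=cv2.undistortPoints(np.array([[[rc[1],rc[0]]]],float),K,D)[0,0]
    R=np.array(d["rotation"]).reshape(3,3); v=R@np.array([u[0],-u[1],-1]); return np.array(d["origin"]),v/np.linalg.norm(v)
def atz(d,rc,z):
    o,v=ray(d,rc); return o+v*(z-o[2])/v[2]
def proj(d,P):
    K,D=KD(d); R=np.array(d["rotation"]).reshape(3,3); c=(np.atleast_2d(P)-np.array(d["origin"]))@R
    return cv2.projectPoints(c*[1,-1,-1],np.zeros(3),np.zeros(3),K,D)[0][:,0]
def tri(rays):
    A=0;b=0
    for o,v in rays:
        M=np.eye(3)-np.outer(v,v);A=A+M;b=b+M@o
    return np.linalg.solve(A,b)
E
cat > look.py <<'E'
from h import *
np.set_printoptions(precision=4,suppress=True)
Z=dict(gearbox=0,gate_center=.119,slow_slot=.119,knob_center=.208,glue_bottle=0,wax_tin=.1,corner_sample=0,nail_strip=.1)
ds={}
for n in("top","side"):
    ds[n]=snap(n,n+"0.png"); print(n,np.array(ds[n]["origin"]))
rs={}
for l in Z:
    for n in ds:
        for x in r.spot_point(l,n)[:2]:
            print(l,n,round(x["confidence"],2),np.array(x["location"]),atz(ds[n],x["location"],Z[l]))
            rs.setdefault(l,{}).setdefault(n,ray(ds[n],x["location"]))
    if len(rs.get(l,{}))==2: print("   tri",tri(rs[l].values()))
E
python3 look.py; python3 -c "
import cv2,numpy as np
cv2.imwrite('pics/both.png',np.vstack([cv2.imread('pics/top0.png')]))"
```

```text
top [ 0.5277 -0.0494  0.9507]
side [0.3905 0.4475 0.4852]Traceback (most recent call last):
  File "look.py", line 11, in <module>
    print(l,n,round(x["confidence"],2),np.array(x["location"]),atz(ds[n],x["location"],Z[l]))
                                                               ~~~^^^^^^^^^^^^^^^^^^^^^^^^^^
  File "h.py", line 16, in atz
    o,v=ray(d,rc); return o+v*(z-o[2])/v[2]
        ~~~^^^^^^
  File "h.py", line 14, in ray
    R=np.array(d["rotation"]).reshape(3,3); v=R@np.array([u[0],-u[1],-1]); return np.array(d["origin"]),v/np.linalg.norm(v)
ValueError: cannot reshape array of size 4 into shape (3,3)
```

View pics/top0.png

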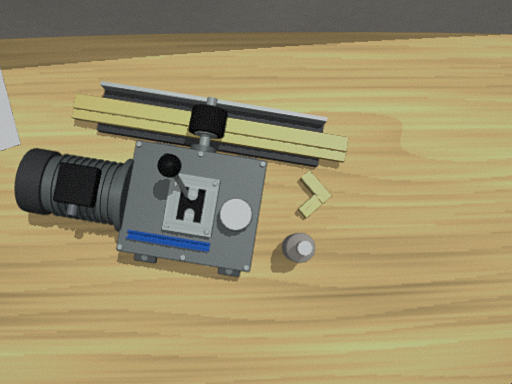

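View pics/side0.png

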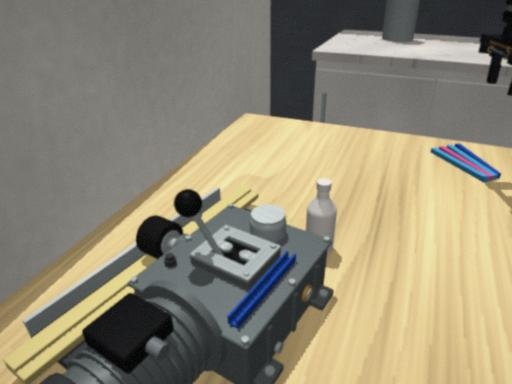

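The top view shows the gearbox at the left, with the roller up and the motor left. The knob is at col 169, row 165, in the motor's lane and leaning to the roller. The tin is at (235, 214), the bottle at (299, 247), the corner sample at (315, 195) and the blue nail strip at (168, 241). The side view agrees. The rotation turns out to be a quaternion, so I'll fix the helper.

```bash
sed -i 's/^from plant import r/from plant import r\nfrom scipy.spatial.transform import Rotation as Rn\ndef rot(d):\n    a=np.array(d["rotation"],float)\n    return Rn.from_quat(a).as_matrix() if a.size==4 else a.reshape(3,3)/; s/R=np.array(d\["rotation"\]).reshape(3,3)/R=rot(d)/' h.py; python3 look.py; python3 -c "
from h import *
s=r.get_state();print(s['clock'],s['tool_pos'],Rn.from_quat(s['eef_rot']).as_matrix(),s['opening'])"
```

```text
top [ 0.5277 -0.0494  0.9507]
side [0.3905 0.4475 0.4852]
gearbox top 0.8 [208.  195.9] [0.6006 0.0403 0.    ]
gearbox top 0.54 [191.4 202.7] [0.6344 0.026  0.    ]
gearbox side 0.78 [304.1 238.9] [0.5987 0.0351 0.    ]
   tri [0.5986 0.0393 0.0044]
gate_center top 0.56 [207.3 191.7] [0.5929 0.0366 0.119 ]
gate_center side 0.73 [251.1 234.7] [0.5969 0.0436 0.119 ]
   tri [0.5961 0.0382 0.1149]
slow_slot top 0.73 [190.4 200.9] [0.6229 0.0198 0.119 ]
slow_slot side 0.74 [239.4 228.5] [0.6178 0.0214 0.119 ]
   tri [0.6213 0.0192 0.1167]
knob_center top 0.62 [166.7 168.2] [0.6523 0.0646 0.208 ]
knob_center side 0.78 [202.8 188.8] [0.6478 0.0718 0.208 ]
   tri [0.6528 0.0652 0.203 ]
glue_bottle top 0.64 [243.6 295.1] [ 0.5233 -0.1605  0.    ]
glue_bottle side 0.66 [247.4 317.5] [ 0.5164 -0.158   0.    ]
   tri [ 0.5203 -0.1616 -0.0036]
wax_tin top 0.57 [213.3 237.8] [ 0.5815 -0.0455  0.1   ]
wax_tin side 0.45 [246.3 319.5] [ 0.4882 -0.037   0.1   ]
   tri [ 0.5375 -0.0522  0.0855]
corner_sample top 0.64 [193.8 306.6] [ 0.6249 -0.1877  0.    ]
corner_sample top 0.48 [191.9 203.2] [0.6334 0.025  0.    ]
nail_strip top 0.82 [241.  169.5] [0.5339 0.0796 0.1   ]
nail_strip top 0.25 [192.2 201.6] [0.6218 0.0201 0.1   ]
nail_strip side 0.72 [201.7 186.7] [ 0.7537 -0.0765  0.1   ]
nail_strip side 0.66 [290.5 267.1] [0.5303 0.0833 0.1   ]
   tri [0.5772 0.0871 0.2359]
1.05 [ 0.20835338 -0.58927157  0.23874264] [[ 9.42797337e-01  3.33366435e-01  4.08288423e-05]
 [ 3.33366436e-01 -9.42797337e-01 -3.01324838e-05]
 [ 2.84481651e-05  4.20197911e-05 -9.99999999e-01]] 0.9965150031162994
```

```bash
cat > est.py <<'E'
from h import *
np.set_printoptions(precision=4,suppress=True)
from scipy.optimize import least_squares
d=snap("top")
C=[atz(d,p,.1)[:2] for p in[(143,138),(158,267),(270,247),(250,119)]]
for a,b in[(0,1),(3,2)]:
    v=C[a]-C[b]; print("yaw",np.arctan2(-v[0],v[1]))
for a,b in[(3,0),(2,1)]:
    v=C[b]-C[a]; print("yaw",np.arctan2(v[1],v[0]))
print("centre",np.mean(C,0))
E
python3 est.py
```

```text
yaw -0.1379202555870204
yaw -0.17621916534440038
yaw -0.17298566741915464
yaw -0.20163205183655236
centre [0.5993 0.0368]
```

```bash
python3 -m jog '[{"translation":[0,0,0],"twist":0.95,"claw":0},{"translation":[0,0,0],"twist":0.95,"claw":0},{"translation":[0,0,0],"twist":0.95,"claw":0},{"translation":[0,0,0],"twist":0.95,"claw":0},{"translation":[0,0,0],"twist":0.95,"claw":0},{"translation":[0.435,-0.815,0],"twist":0,"claw":0},{"translation":[0.435,-0.815,0],"twist":0,"claw":0},{"translation":[0.435,-0.815,0],"twist":0,"claw":0},{"translation":[0.435,-0.815,0],"twist":0,"claw":0},{"translation":[0.435,-0.815,0],"twist":0,"claw":0},{"translation":[0.435,-0.815,0],"twist":0,"claw":0},{"translation":[0.435,-0.815,0],"twist":0,"claw":0},{"translation":[0.435,-0.815,0],"twist":0,"claw":0},{"translation":[0.435,-0.815,0],"twist":0,"claw":0},{"translation":[0.435,-0.815,0],"twist":0,"claw":0}]' 20
python3 - <<'E'
from h import *
s=r.get_state();R=Rn.from_quat(s['eef_rot']).as_matrix();print(s['clock'],s['tool_pos'],R,s['opening'])
print((np.array([.701,.057,.239])-s['tool_pos'])@R/.04)
# model overlay
d=snap("top");im=d["img"][:,:,::-1].copy()
def pts(c,y,P): 
    P=np.array(P,float); a=np.array([[np.cos(y),-np.sin(y)],[np.sin(y),np.cos(y)]]); return np.c_[P[:,:2]@a.T+c,P[:,2]]
S=4
im=cv2.resize(im[60:290,60:290],None,fx=3.4,fy=3.4,interpolation=cv2.INTER_CUBIC)[:590]
for y,col in((-.16,(0,255,0)),):
  for P in([(-.104,-.124,.1),(.104,-.124,.1),(.104,.124,.1),(-.104,.124,.1)],[(-.052,-.044,.119),(.052,-.044,.119),(.052,.044,.119),(-.052,.044,.119)]):
    q=(proj(d,pts([.597,.0375],y,P))-60)*3.4
    cv2.polylines(im,[np.int32(q)],True,col,1)
cv2.imwrite("pics/ov.png",im)
E
```

```text
clock: 2.35
tool_pos: [0.4324, -0.2931, 0.239]
eef_rot: [0.997, -0.079, 0.0, 0.0]
contact_force: [0.3, -0.2, -0.2]
opening: 0.007
2.35 [ 0.43235601 -0.29307731  0.23895282] [[ 9.87607369e-01 -1.56943967e-01  5.25819241e-04]
 [-1.56943839e-01 -9.87607490e-01 -2.76543507e-04]
 [ 5.62704856e-04  1.90592315e-04 -9.99999824e-01]] 0.0074971505950442215
[ 5.25930823e+00 -9.69752545e+00 -6.84179205e-05]
```

View pics/ov.png

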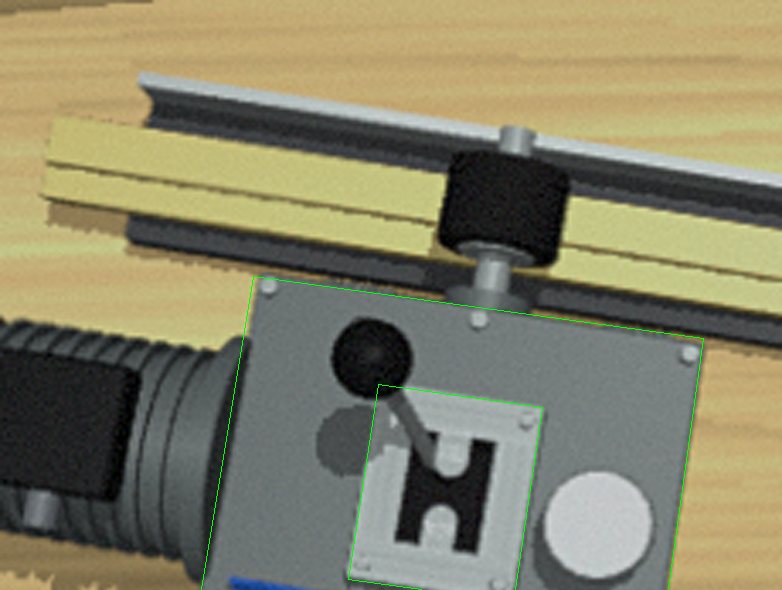

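The overlay fits the gearbox and plate edges to 1–2 mm (gate ≈ (0.597, 0.0375), yaw ≈ −0.16). The knob sits at crop pixel (372, 357), on the roller side of the motor's lane. Next I go to the roller side of the knob and lower the fingers.

```bash
python3 -m jog '[{"translation":[0.438,-0.808,0],"twist":0,"claw":0},{"translation":[0.438,-0.808,0],"twist":0,"claw":0},{"translation":[0.438,-0.808,0],"twist":0,"claw":0},{"translation":[0.438,-0.808,0],"twist":0,"claw":0},{"translation":[0.438,-0.808,0],"twist":0,"claw":0},{"translation":[0.438,-0.808,0],"twist":0,"claw":0},{"translation":[0.438,-0.808,0],"twist":0,"claw":0},{"translation":[0.438,-0.808,0],"twist":0,"claw":0},{"translation":[0.438,-0.808,0],"twist":0,"claw":0},{"translation":[0.438,-0.808,0],"twist":0,"claw":0},{"translation":[0.438,-0.808,0],"twist":0,"claw":0},{"translation":[0.438,-0.808,0],"twist":0,"claw":0},{"translation":[0,0,0.4],"twist":0,"claw":0},{"translation":[0,0,0.4],"twist":0,"claw":0},{"translation":[0,0,0.4],"twist":0,"claw":0},{"translation":[0,0,0],"twist":0,"claw":0}]'
cat > st.py <<'E'
import sys
from h import *
from scipy.optimize import least_squares
np.set_printoptions(precision=4,suppress=True)
s=r.get_state();G=np.array([.597,.0375]);y=-.16;A=np.array([[np.cos(y),-np.sin(y)],[np.sin(y),np.cos(y)]])
print("t",s['clock'],"tcp box",(np.array(s['tool_pos'][:2])-G)@A,s['tool_pos'][2],"F",np.array(s['contact_force']))
rs=[]
for n in("top","side"):
    d=snap(n,sys.argv[1]+n+".png")
    for x in r.spot_point("knob_center",n)[:1]:
        p=x["location"]; rs.append(ray(d,p)); print(n,x["confidence"],p,"box",(atz(d,p,.208)[:2]-G)@A)
if rs:
    def f(v):
        a,c=v;k=.165*np.array([np.cos(c)*np.sin(a),np.sin(c)]);P=np.r_[A@k+G,.05+.165*np.cos(c)*np.cos(a)]
        return np.concatenate([np.cross(P-o,w) for o,w in rs])*1e3
    q=least_squares(f,[0,0]);print("shift,select",q.x,"resid mm",np.abs(q.fun).max(),"knob box",.165*np.cos(q.x[1])*np.sin(q.x[0]),.165*np.sin(q.x[1]))
E
python3 st.py a
```

```text
clock: 3.73
tool_pos: [0.6975, 0.0553, 0.187]
eef_rot: [0.997, -0.078, -0.003, 0.001]
contact_force: [-1.2, -0.1, -1.4]
opening: 0.004
t 3.7333 tcp box [0.0964 0.0336] 0.18696241113510523 F [-1.2283 -0.0888 -1.4322]
top 0.83 [165.4, 169.8] box [0.0527 0.0333]
side 0.84 [202.8, 188.0] box [0.0456 0.0425]
shift,select [0.3373 0.2117] resid mm 0.6191957672565251 knob box 0.05338611570917615 0.03466840741953076
```

View pics/aside.png

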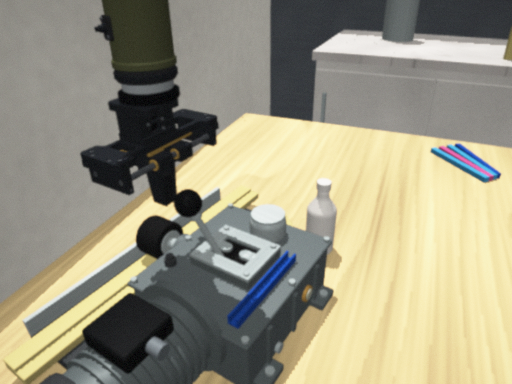

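The side view shows the shut fingers behind the knob (188, 203) on the roller side, with nothing else near. I push towards neutral, stopping short of it.

```bash
python3 -m jog '[{"translation":[-0.15,0,0],"twist":0,"claw":0},{"translation":[-0.15,0,0],"twist":0,"claw":0},{"translation":[-0.15,0,0],"twist":0,"claw":0},{"translation":[-0.15,0,0],"twist":0,"claw":0},{"translation":[-0.15,0,0],"twist":0,"claw":0},{"translation":[-0.15,0,0],"twist":0,"claw":0},{"translation":[-0.15,0,0],"twist":0,"claw":0},{"translation":[-0.15,0,0],"twist":0,"claw":0},{"translation":[-0.15,0,0],"twist":0,"claw":0},{"translation":[-0.1,0,0],"twist":0,"claw":0},{"translation":[0,0,0],"twist":0,"claw":0}]'; python3 st.py b
```

```text
clock: 4.85
tool_pos: [0.6416, 0.065, 0.191]
eef_rot: [0.997, -0.078, -0.0, -0.0]
contact_force: [3.2, 0.8, 2.3]
opening: 0.003
t 4.85 tcp box [0.0397 0.0342] 0.19101079920663736 F [3.1609 0.7907 2.2803]
top 0.57 [189.9, 165.5] box [0.0125 0.034 ]
side 0.63 [204.4, 209.4] box [0.0182 0.0311]
shift,select [0.0841 0.2092] resid mm 1.3810898397896287 knob box 0.013557259449913702 0.03427398702689784
```

```bash
python3 -m jog '[{"translation":[-0.1,0,0],"twist":0,"claw":0},{"translation":[-0.1,0,0],"twist":0,"claw":0},{"translation":[-0.12,0,0],"twist":0,"claw":0},{"translation":[0,0,0],"twist":0,"claw":0}]'; python3 st.py c
```

```text
clock: 5.38
tool_pos: [0.6287, 0.0668, 0.1906]
eef_rot: [0.997, -0.078, -0.001, 0.0]
contact_force: [3.7, -0.8, 2.0]
opening: 0.003
t 5.3833 tcp box [0.0266 0.034 ] 0.1906343258500342 F [ 3.6985 -0.8098  1.9523]
top 0.7 [194.7, 163.7] box [0.0045 0.0356]
side 0.83 [207.9, 219.1] box [0.0019 0.0315]
shift,select [0.0127 0.2112] resid mm 2.1634481715372966 knob box 0.002053263912234211 0.03459513721856672
```

```bash
python3 -c "
import cv2
a=cv2.imread('pics/ctop.png')[120:270,110:280];b=cv2.imread('pics/cside.png')[130:330,110:330]
a=cv2.resize(a,(453,400),interpolation=2);b=cv2.resize(b,(340,309),interpolation=2)
b=cv2.copyMakeBorder(b,0,91,0,0,0);cv2.imwrite('pics/c.png',cv2.hconcat([a,b]))"
```

```text
(no output)
```

View pics/c.png

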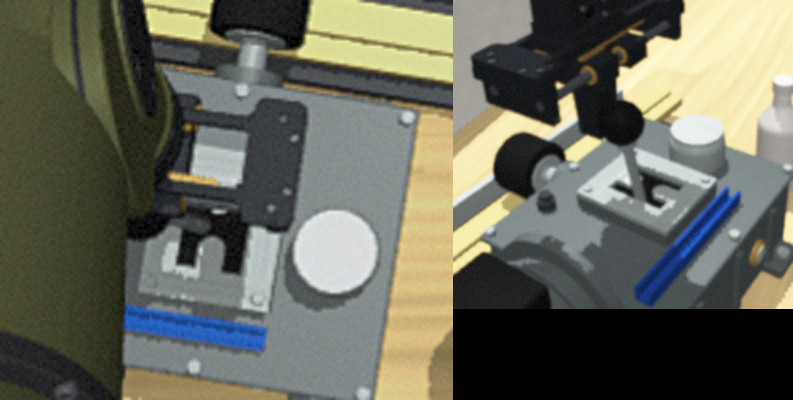

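The side crop shows the lever almost upright in the middle of the motor's lane. The estimate puts the knob at x = 2 mm, inside the free band of ±7 mm. Now I back off, go round to the motor's side, and stop short of contact.

```bash
python3 -m jog '[{"translation":[0.2,0,0],"twist":0,"claw":0},{"translation":[0.25,0,0],"twist":0,"claw":0},{"translation":[0,-0.5,0],"twist":0,"claw":0},{"translation":[0,-0.5,0],"twist":0,"claw":0},{"translation":[0,-0.4,0],"twist":0,"claw":0},{"translation":[0,0,0],"twist":0,"claw":0},{"translation":[-0.3,0,0],"twist":0,"claw":0},{"translation":[-0.4,0,0],"twist":0,"claw":0},{"translation":[-0.35,0,0],"twist":0,"claw":0},{"translation":[0,0,0],"twist":0,"claw":0}]'; python3 st.py d
```

```text
clock: 6.42
tool_pos: [0.6113, 0.125, 0.1902]
eef_rot: [0.997, -0.078, -0.003, 0.001]
contact_force: [-0.7, 0.8, 0.8]
opening: 0.002
t 6.4167 tcp box [0.0002 0.0887] 0.19017534524517177 F [-0.7449  0.8097  0.7596]
top 0.54 [197.0, 163.7] box [0.0008 0.0351]
side 0.91 [206.2, 221.4] box [0.0017 0.0266]
shift,select [-0.0052  0.2007] resid mm 1.6031467829210055 knob box -0.0008439862368938157 0.03288757250466212
```

```bash
python3 -m jog '[{"translation":[0,0.15,0],"twist":0,"claw":0},{"translation":[0,0.15,0],"twist":0,"claw":0},{"translation":[0,0.15,0],"twist":0,"claw":0},{"translation":[0,0.15,0],"twist":0,"claw":0},{"translation":[0,0.15,0],"twist":0,"claw":0},{"translation":[0,0.15,0],"twist":0,"claw":0},{"translation":[0,0.15,0],"twist":0,"claw":0},{"translation":[0,0,0],"twist":0,"claw":0}]'; python3 st.py e
```

```text
clock: 7.28
tool_pos: [0.6083, 0.0819, 0.1909]
eef_rot: [0.997, -0.08, 0.0, 0.001]
contact_force: [0.5, 2.7, 1.8]
opening: 0.004
t 7.2833 tcp box [0.0041 0.0456] 0.19088984568776748 F [0.5267 2.708  1.8245]
top 0.62 [201.0, 180.4] box [-0.0018  0.0076]
side 0.75 [199.0, 233.6] box [-0.0019  0.0033]
shift,select [-0.0246  0.0467] resid mm 2.7061840639074077 knob box -0.004059933924960472 0.007703672451310407
```

```bash
python3 -m jog '[{"translation":[0,0.15,0],"twist":0,"claw":0},{"translation":[0,0.15,0],"twist":0,"claw":0},{"translation":[0,0.15,0],"twist":0,"claw":0},{"translation":[0,0.15,0],"twist":0,"claw":0},{"translation":[0,0.15,0],"twist":0,"claw":0},{"translation":[0,0.15,0],"twist":0,"claw":0},{"translation":[0,0.1,0],"twist":0,"claw":0},{"translation":[0,0,0],"twist":0,"claw":0}]'; python3 st.py f
```

```text
clock: 8.15
tool_pos: [0.6014, 0.0426, 0.1904]
eef_rot: [0.997, -0.08, -0.001, 0.001]
contact_force: [-0.8, 1.0, 0.6]
opening: 0.003
t 8.15 tcp box [0.0036 0.0058] 0.19038645551193994 F [-0.8462  0.9532  0.5551]
top 0.55 [202.5, 205.2] box [ 0.0012 -0.0319]
side 0.58 [182.7, 247.4] box [ 0.0066 -0.0447]
shift,select [ 0.0045 -0.205 ] resid mm 2.963601319045439 knob box 0.0007218871409308956 -0.03358401772785007
```

```bash
python3 -m jog '[{"translation":[0,0.07,0],"twist":0,"claw":0},{"translation":[0,0,0],"twist":0,"claw":0},{"translation":[0,-0.35,0],"twist":0,"claw":0},{"translation":[-0.5,0,0],"twist":0,"claw":0},{"translation":[-0.5,0,0],"twist":0,"claw":0},{"translation":[-0.3,0,0],"twist":0,"claw":0},{"translation":[0,0,0],"twist":0,"claw":0},{"translation":[0,0.45,0],"twist":0,"claw":0},{"translation":[0,0.45,0],"twist":0,"claw":0},{"translation":[0,0.4,0],"twist":0,"claw":0},{"translation":[0,0,0],"twist":0,"claw":0}]'; python3 st.py g;  python3 -c "
import cv2
a=cv2.imread('pics/gtop.png')[120:270,110:280];b=cv2.imread('pics/gside.png')[130:330,110:330]
a=cv2.resize(a,(453,400),interpolation=2);b=cv2.resize(b,(340,309),interpolation=2)
b=cv2.copyMakeBorder(b,0,91,0,0,0);cv2.imwrite('pics/g.png',cv2.hconcat([a,b]))"
```

```text
clock: 9.27
tool_pos: [0.5451, 0.0085, 0.1909]
eef_rot: [0.997, -0.081, 0.0, 0.001]
contact_force: [0.4, -0.1, -0.1]
opening: 0.005
t 9.2667 tcp box [-0.0467 -0.0369] 0.19091835123028966 F [ 0.3691 -0.0704 -0.066 ]
side 0.79 [188.2, 247.8] box [-0.0026 -0.0314]
shift,select [-0.0459 -0.1462] resid mm 3.969047313034935e-12 knob box -0.007494914994254579 -0.02403737392740883
```

View pics/g.png

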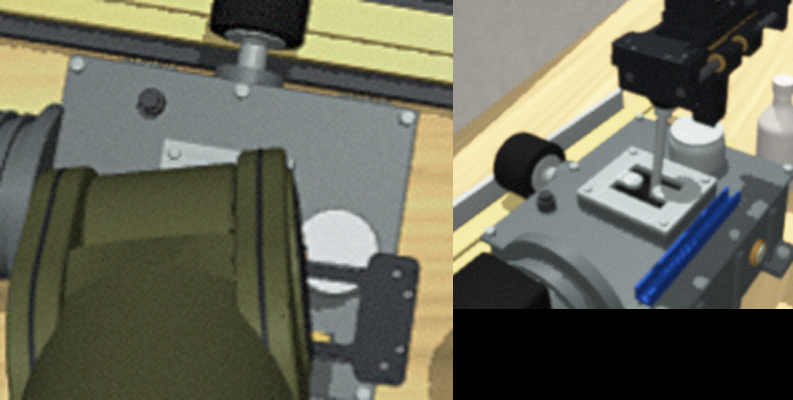

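The side crop shows the stem standing in the far lane at mid-slot, though the gripper hides the knob, so that single-view estimate is rough. I push to the roller side in two stages.

```bash
python3 -m jog '[{"translation":[0.15,0,0],"twist":0,"claw":0},{"translation":[0.15,0,0],"twist":0,"claw":0},{"translation":[0.15,0,0],"twist":0,"claw":0},{"translation":[0.15,0,0],"twist":0,"claw":0},{"translation":[0.15,0,0],"twist":0,"claw":0},{"translation":[0.15,0,0],"twist":0,"claw":0},{"translation":[0.15,0,0],"twist":0,"claw":0},{"translation":[0,0,0],"twist":0,"claw":0}]'; python3 st.py i
```

```text
clock: 10.13
tool_pos: [0.5874, 0.0058, 0.1907]
eef_rot: [0.997, -0.079, 0.001, -0.0]
contact_force: [-2.2, 0.9, 0.0]
opening: 0.005
t 10.1333 tcp box [-0.0044 -0.0328] 0.19066001573673153 F [-2.2087  0.9236  0.0185]
side 0.79 [184.0, 233.2] box [ 0.0224 -0.031 ]
shift,select [ 0.111  -0.1525] resid mm 2.7755575615628914e-14 knob box 0.01806781352692967 -0.02507130873798866
```

```bash
python3 -m jog '[{"translation":[0.15,0,0],"twist":0,"claw":0},{"translation":[0.15,0,0],"twist":0,"claw":0},{"translation":[0.15,0,0],"twist":0,"claw":0},{"translation":[0.15,0,0],"twist":0,"claw":0},{"translation":[0.05,0,0],"twist":0,"claw":0},{"translation":[0,0,0],"twist":0,"claw":0}]'; python3 st.py j
```

```text
clock: 10.83
tool_pos: [0.6123, 0.0017, 0.1903]
eef_rot: [0.997, -0.079, 0.0, 0.0]
contact_force: [-1.6, -0.1, -0.7]
opening: 0.008
t 10.8333 tcp box [ 0.0208 -0.0329] 0.19032457654692098 F [-1.6427 -0.112  -0.7348]
side 0.72 [180.2, 219.3] box [ 0.0467 -0.0301]
shift,select [ 0.3903 -0.29  ] resid mm 3.7470027081099033e-13 knob box 0.060159785697987064 -0.04718862814423748
```

```bash
python3 -m jog '[{"translation":[0.05,0,0],"twist":0,"claw":0},{"translation":[0.04,0,0],"twist":0,"claw":0},{"translation":[0,0,0],"twist":0,"claw":0}]'; python3 -m jog '[{"translation":[0.04,0,0],"twist":0,"claw":0},{"translation":[0,0,0],"twist":0,"claw":0}]'
```

```text
clock: 11.28
tool_pos: [0.6151, 0.0013, 0.1906]
eef_rot: [0.997, -0.079, -0.0, 0.0]
contact_force: [-2.3, 0.9, -2.3]
opening: -0.002
clock: 11.45
tool_pos: [0.6167, 0.0011, 0.1906]
eef_rot: [0.997, -0.079, -0.0, -0.0]
contact_force: [-2.8, 0.3, -2.4]
opening: 0.009
```

```bash
python3 -m jog '[{"translation":[0.04,0,0],"twist":0,"claw":0},{"translation":[0,0,0],"twist":0,"claw":0}]'; python3 -m jog '[{"translation":[0.04,0,0],"twist":0,"claw":0},{"translation":[0,0,0],"twist":0,"claw":0}]'
```

```text
clock: 11.62
tool_pos: [0.6184, 0.0008, 0.1906]
eef_rot: [0.997, -0.079, 0.0, 0.0]
contact_force: [-2.9, 1.0, -1.4]
opening: 0.004
clock: 11.78
tool_pos: [0.6199, 0.0005, 0.1906]
eef_rot: [0.997, -0.079, -0.0, 0.0]
contact_force: [-4.0, 1.5, -2.2]
opening: 0.006
```

```bash
python3 -m jog '[{"translation":[0.04,0,0],"twist":0,"claw":0},{"translation":[0,0,0],"twist":0,"claw":0}]'; python3 -m jog '[{"translation":[0.04,0,0],"twist":0,"claw":0},{"translation":[0,0,0],"twist":0,"claw":0}]'
```

```text
clock: 11.95
tool_pos: [0.6207, 0.0003, 0.1904]
eef_rot: [0.997, -0.079, -0.001, 0.0]
contact_force: [-5.5, 1.3, -1.3]
opening: 0.011
clock: 12.12
tool_pos: [0.6215, 0.0002, 0.1903]
eef_rot: [0.997, -0.079, -0.002, 0.0]
contact_force: [-7.5, 2.0, -2.2]
opening: 0.006
```

The force is rising (7.5 N) while the motion shrinks, so the stop has been reached. I retreat and verify.

```bash
python3 -m jog '[{"translation":[-0.3,0,0],"twist":0,"claw":0},{"translation":[-0.5,0,0],"twist":0,"claw":0},{"translation":[-0.7,0,0],"twist":0,"claw":0},{"translation":[0,0,-0.7],"twist":0,"claw":0},{"translation":[0,0,-0.9],"twist":0,"claw":0},{"translation":[0,0.9,0],"twist":0,"claw":0},{"translation":[0,0.9,0],"twist":0,"claw":0},{"translation":[0,0.9,0],"twist":0,"claw":0},{"translation":[0,0.9,0],"twist":0,"claw":0},{"translation":[0,0.9,0],"twist":0,"claw":0},{"translation":[0,0.9,0],"twist":0,"claw":0},{"translation":[0,0.9,0],"twist":0,"claw":0},{"translation":[0,0.9,0],"twist":0,"claw":0},{"translation":[0,0,0],"twist":0,"claw":0}]'; python3 st.py k; python3 -c "
import cv2
a=cv2.imread('pics/ktop.png')[100:280,100:350];b=cv2.imread('pics/kside.png')[130:330,110:350]
cv2.imwrite('pics/k.png',cv2.hconcat([cv2.resize(a,(430,310),interpolation=2),cv2.resize(b,(370,310),interpolation=2)]))"
```

```text
clock: 13.28
tool_pos: [0.5172, -0.2872, 0.2564]
eef_rot: [0.996, -0.085, 0.003, 0.005]
contact_force: [-0.8, -0.8, 0.6]
opening: 0.002
t 13.2833 tcp box [-0.027  -0.3332] 0.25639319494849233 F [-0.8034 -0.7793  0.6008]
top 0.61 [170.2, 210.6] box [ 0.0541 -0.0329]
side 0.95 [181.3, 217.0] box [ 0.0477 -0.0256]
shift,select [ 0.3426 -0.2007] resid mm 0.6658567981151081 knob box 0.054323666285375084 -0.03289943671483704
```

View pics/k.png

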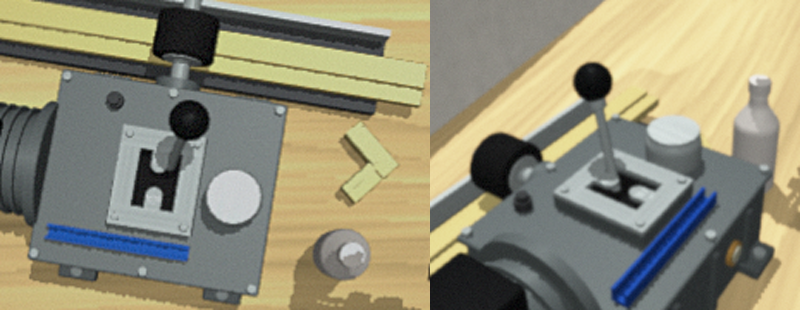

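The stem stands in the roller-side slot away from the motor. Shift is ≈ 0.34 and select ≈ −0.20, the bystanders are where they were, and the robot is clear.

```bash
python3 -c "
from plant import r
print(r.finish_job())"
```

```text
the job is handed in; nothing more can be done
None
```

The lever is in the slow-feed slot, and I handed the job in at about 13.3 s of the 40 s allowed. `finish_job` gave no verdict.

**What I did:** With the fingers shut, I pushed the knob along the motor's-side lane to neutral, through the cross-slot, then toward the roller until it met the stop. I ended the push at about 8 N on the wrist and never gripped the lever. The arm then backed off, so it is clear of everything.

**Last checks:** With the arm out of the way, the top and side views together gave shift ≈ 0.343 rad and select ≈ −0.20 rad, agreeing to within 0.7 mm. Both values meet the limits. By eye in the last picture, the bottle is upright and the tin, corner sample and nail strip are where they began. I did not re-measure the bystanders.

**Checks that disagreed:** During the last push the gripper hid the knob from the top camera. The readings from the side camera alone were unreliable then (once shift 0.39, select −0.29), so I relied on the force and the arm's position. The detector also misplaced the wax tin and nail strip once each in the first side picture, so I ignored those two.

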